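# Fit lamp modules to a panel, close the cover, turn the panel over and lock it

## Robot

A 6-joint arm with a two-finger parallel gripper is mounted at the origin on the work surface. World frame = base frame: x ahead of the robot, y to its left, z up, the work surface at z = 0. Lengths are in m, angles in rad, forces in N, time in s.
With the tool pointing down it reaches from about 0.35 to 0.975 m from the base axis. Payload 4.9 kg.
Tool frame: the origin (TCP) lies at the very end of the fingers, on their centre line; the grasp point (between the pads) lies behind it (manip.pinch_z is the y of the grasp point in the tool frame, in m); y points along the fingers, x is the direction in which the jaws open and shut, and the axes are right-handed (so a half turn about y gives the same grasp; the last joint's range is limited). The gripper opens to 85 mm and grips with 20 to 120 N. Pads are 22 mm wide; open, the fingers measure 114 mm over their backs; the gripper's body (76 mm by 85 mm) begins 54 mm behind the grasp point. The pads swing forward as they close: fully open they stand 13 mm farther back than shut.
Start: joints at [1.137, 0.053, 1.613, -0, 1.476, -0.119], TCP at [0.194, 0.594, 0.231] pointing down, gripper open.
Joint ranges: [-3.01, 3.01], [-1.01, 2.22], [0.06, 2.58], [-1.02, 4.17], [0.09, 2.62], [-3.14, 3.14]. Speed limits (rad/s): [2.57, 2.57, 3.14, 3.14, 3.14, 3.14].

## Interface

Orientations are given as a unit quaternion [w, x, y, z].
In Python, from plant import manip gives the robot as it stands.
- The arm moves only by the tool drive_tool, never from a script. Its argument "motion" is a list of rows, each a list of 3 entries, a list of its own where there are three numbers: the shift along the tool's x, y, z in units of 25 mm (1.0 is 25 mm), then the turn, a rotation vector about the tool's x, y, z in units of 5 degrees (1.0 is 5 degrees), then the closure, from -1 (fully open) to 1 (shut). A call has 1 to 12 rows; each row shifts and turns the commanded pose from where the row before left it, along the tool's axes as they then stand; what a row does not reach is not made up. A row lasts 1/10 s, in which the tool goes at most 50 mm and 8.59 degrees, less where a joint would pass 70% of its speed; a pose out of reach is approached as far as the arm can. A call is refused whole if a number of a shift passes 1 or a number of a turn 1, either way. A call with a gripper value outside its range is refused whole. The fingers move at their own pace and stop on an object; the grip force is fixed at half the most. Time passes only in rows, so rows that do not move let the fingers close. It gives the time, the measured TCP pose, the force and the opening at its end, in the units of the state.
- manip.state(): the state, without advancing time (a new reading comes with each control period).
- manip.grab_frame(name): name is "scene" or "top"; returns a dict with "img" (384x512x3 uint8, blue, green, red), "range_z" (384x512 float32, m along the optical axis (not along the pixel's ray), 0 where there is no reading), "camera_matrix" (3x3 intrinsics, pixels), "k1" (the pictures are not rectified: a ray, as slopes to the right and down, at radius r is drawn at 1 + k1 r^2 times it, then the intrinsics apply), "world_from_camera" (4x4, takes a point from camera to world coordinates). Camera axes: x right, y down, z forward; pixel columns grow to the right and rows downward; lengths in m; the calibration is good to about 2 mm. A picture is of the moment at which its call begins.
- manip.job_done(): hands the job in, once; it reports no verdict.
The state is a dict: "time": time; "joint_pos": joint angles; "joint_vel": joint speeds; "joint_efforts": joint torques, N m; "tool_pos": TCP position; "tool_rot": TCP orientation; "contact_force": force on the tool from outside, world axes, zero at the start; "ft_torque": the same for the moment, N m; "gripper_width": opening from 0.0 (shut) to 1.0 (fully open).
Only numpy, scipy, OpenCV 4.12 (cv2) and the standard library are available. Lean on these libraries where they do the work, as an engineer would, in place of code of your own. Each camera call takes 0.05 s, during which the arm holds its last target. There are 200 camera calls.

## Task

Lay every lamp module that is on the bench into a free pocket of the plywood panel, lenses up and fully down, then lower the clear padded cover shut over them. Slacken the clamping knob, turn the panel over about its long axis by the red bar until it is level with its back up, ready for the screws, and do the knob up tight again. Leave the other things on the bench where they are.

Things in the scene. Friction and masses are not known exactly. Their poses are not given: they have to be found in the camera images.
- stand: Fixed blue stand of the turn-over frame: base plate 130 x 372 x 12 mm and two uprights with dark bearing blocks (56 x 34 mm, centred 158 mm either side of the middle, tops 166 mm above the bench). Origin: centre of the underside on the bench. Its y axis runs along the turning axis of the panel (the long axis), which lies 140 mm above the origin; its x axis points away from the robot. The stand is shifted and yawed from start to start.
- panel (a point): Centre of the plywood panel in its aluminium frame, on the turning axis, at the level of the pocket floors; turns with the frame (x towards the cover's hinge, y along the long axis, z out of the pocketed face). Frame 138 x 252 mm overall and 14 mm thick; panel 116 x 228 mm; the pocketed face is 6 mm above this point, the back 6 mm below.
- pocket1 (a point): Centre of the floor of one of four equal pockets in the panel, 102 mm along the panel's x, 35 mm along y, 6 mm deep, at y = -84 mm from the panel centre; axes as the panel's. Any module fits any pocket.
- pocket2 (a point): As pocket1, at y = -28 mm.
- pocket3 (a point): As pocket1, at y = +28 mm.
- pocket4 (a point): As pocket1, at y = +84 mm.
- turnover (a joint): Angle of the panel frame about the long axis (rad): 0 level with the pockets up, grows as the edge with the red bar (farthest from the robot at the start) is raised and carried over the top towards the robot, 3.14 level with the back up. Stops at -0.25 and 3.45. With the knob slack it turns against about 0.4 N m of friction and stays where it is left; with the knob tight it takes over 2 N m.
- turn_bar (a point): Middle of the red turning bar: a round bar 12 mm thick, 100 mm long, parallel to the long axis and 115 mm from it (at panel x = +115 mm, z = 0), with 40 mm clear between it and the frame's edge; on two 10 mm arms at its ends. The point turns with the frame.
- cover (a joint): Angle of the clear cover about its hinge on the panel frame (rad): 0 shut, grows as it opens, stop at 2.15. Starts open, standing up and leaning away from the robot. Stiff hinge (about 0.5 N m): it stays where it is left, also when the panel is upside down.
- cover_hinge (a point): Middle of the cover's hinge line, parallel to the long axis, at panel x = +64 mm, z = +35 mm. The axes of this point turn with the cover.
- cover_bar (a point): Middle of the black handle bar along the cover's free edge: a round bar 10 mm thick, 80 mm long, parallel to the hinge, 159 mm from the hinge line along the cover and 2 mm out from it, 35 mm clear of the cover's edge. With the cover shut it lies at panel x = -95 mm, z = +37 mm, clear of the frame. The cover plate is 119 mm from hinge to free edge, 226 mm wide and 4 mm thick, with two grey pads 7.5 mm thick inside; shut, the pads clear the seated modules by 1.5 mm.
- clamp_knob (a joint): Angle of the black T-shaped clamping knob on the bearing block at the stand's -y end (rad): grows clockwise seen from above. 0 slack (bar along the long axis) to the stop at 1.5 (bar across it). It begins to grip at about 0.75, is tight above 1.3 and frees the frame below 0.6. It takes about 0.2 N m, up to 0.3 N m at the tight end, and stays where it is left. It starts tight.
- knob_grip (a point): Middle of the knob's T-bar, on its vertical axis: bar 58 mm long, 13 mm thick, 22 mm high, its centre 31 mm above the bearing block, 197 mm above the bench. The point's y axis points along the bar.
- lamp1: Lamp module: grey aluminium housing 92 mm along x, 28 mm along y, 22 mm high, with a white strip and three yellow lenses on top (26 mm in all); 0.06 to 0.12 kg. Origin: centre of its underside, z up through the lenses. Lies on the bench to the robot's left, or is absent; two to four modules are there.
- lamp2: As lamp1.
- lamp3: As lamp1.
- lamp4: As lamp1.
- screwdriver: Screwdriver lying on the bench just beyond the stand; leave alone.
- steel_rule: Steel rule 300 x 30 x 3 mm lying between the robot and the stand; leave alone.
- sanding_block: Cork sanding block 110 x 60 x 31 mm beyond the modules; leave alone.
- glue_bottle: White glue bottle, 60 mm across, 170 mm tall, beyond the stand; leave alone.
- pine_block: Pine block 50 x 200 x 70 mm beyond the stand; leave alone.
- varnish_tin: Tin 80 mm across, 100 mm tall, at the far left of the modules; leave alone.
- hammer: Hammer lying to the right of the stand; leave alone.

How it is judged:
By the outcome, as a careful person would: the job done as asked, in the order asked, and still so for the second after the job is handed in, with the robot touching nothing.
Of lamp1, lamp2, lamp3, lamp4 only 2 to 4 are there at a start; the rules pass over those that are not, and their reading is None.
At some moment in a run one of lamp1, lamp2, lamp3, lamp4 may be knocked a few centimetres aside while the robot is not near it.
It also fails if it takes over 210 s, if anything falls off the work surface, if the arm or the gripper's body presses on something with over 40 N, if the wrist force passes 120 N, or if a joint passes its speed limit or range.

## Working session

There is one attempt and no reset: what is moved stays moved. The work goes in short steps, Python scripts to look and compute and a tool call to move; the robot and the scene stay as the last step left them, time stands still between calls to the robot, and variables do not carry over. Pictures are saved under pics/ and viewed, about 12 in all and at most 16, crops included, and the job is handed in when it is done.

Besides the shell and the picture viewer there is one more tool, called after ">>>" by a JSON object that holds its "api" and its "payload". drive_tool: Moves the arm, as the interface text tells. Its arguments: {"type":"object","properties":{"motion":{"type":"array","items":{"type":"array"}}},"required":["motion"]}

```bash
ls; mkdir -p pics; cat > h.py <<'E'
import numpy as np, cv2
from plant import manip
from scipy.spatial.transform import Rotation as R
def grab(name,save=None):
    f=manip.grab_frame(name)
    if save: cv2.imwrite('pics/'+save,f['img'])
    return f
def cloud(f):
    K=f['camera_matrix'];h,w=f['range_z'].shape
    u,v=np.meshgrid(np.arange(w),np.arange(h))
    xd=(u-K[0,2])/K[0,0];yd=(v-K[1,2])/K[1,1]
    x,y=xd.copy(),yd.copy()
    for _ in range(10):
        s=1+f['k1']*(x*x+y*y);x=xd/s;y=yd/s
    z=f['range_z'];P=np.stack([x*z,y*z,z],-1)
    T=f['world_from_camera'];W=P@T[:3,:3].T+T[:3,3]
    W[z==0]=np.nan
    return W
def rot():
    q=manip.state()['tool_rot'];return R.from_quat([q[1],q[2],q[3],q[0]])
E
python3 - <<'E'
from h import *
s=manip.state();print(s,manip.pinch_z);print(rot().as_matrix().round(3))
for n in('scene','top'):
    f=grab(n,n+'0.png');print(f['world_from_camera'].round(3),f['camera_matrix'],f['k1'])
    np.save(n+'0.npy',cloud(f))
E
```

```text
pics
{'time': 0.0, 'joint_pos': array([ 1.13700510e+00,  5.33335179e-02,  1.61432115e+00,  2.44034370e-05,
        1.47600746e+00, -1.18988313e-01]), 'joint_vel': array([-8.88923343e-04, -6.48354181e-04, -1.13785014e-03, -1.27452744e-03,
        4.28096976e-04,  3.56062167e-05]), 'joint_efforts': array([ 1.46449594e-03, -3.93670249e+01, -3.70186293e+01,  7.36181300e-05,
        6.58624631e-03,  1.47062991e-05]), 'tool_pos': array([0.19323518, 0.59370935, 0.23006128]), 'tool_rot': array([-0.57184626,  0.57254436,  0.41479882, -0.41608502]), 'contact_force': array([-0.18584609,  0.63437998, -0.66881121]), 'ft_torque': array([ 0.04292166, -0.00496792,  0.02886683]), 'gripper_width': 1.0010525307664584} -0.0187
[[ 0.31  -0.001 -0.951]
 [ 0.951 -0.002  0.31 ]
 [-0.002 -1.     0.   ]]
[[-0.729  0.461 -0.506  1.296]
 [ 0.685  0.499 -0.531  0.731]
 [ 0.008 -0.734 -0.679  1.061]
 [ 0.     0.     0.     1.   ]] [[437.61072377   0.         254.05606733]
 [  0.         437.61072377 193.84680946]
 [  0.           0.           1.        ]] -0.09277710340087102
[[ 4.000e-03 -9.850e-01  1.730e-01  4.040e-01]
 [-1.000e+00  1.000e-03  2.600e-02 -1.000e-02]
 [-2.600e-02 -1.740e-01 -9.840e-01  1.212e+00]
 [ 0.000e+00  0.000e+00  0.000e+00  1.000e+00]] [[391.57383176   0.         253.79445215]
 [  0.         391.57383176 198.03640186]
 [  0.           0.           1.        ]] 0.0414038091460558
```

View pics/scene0.png

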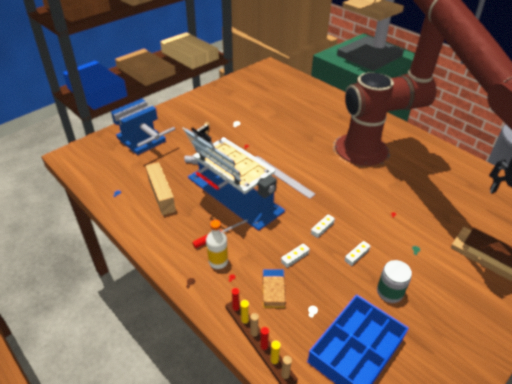

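View pics/top0.png

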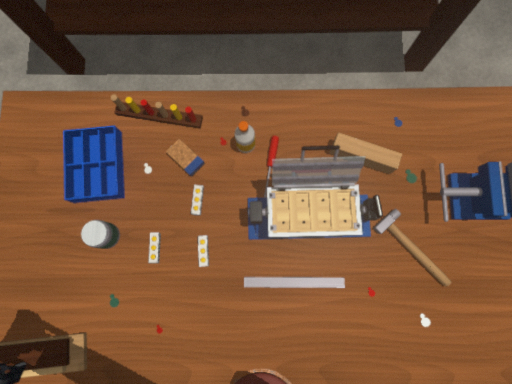

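Three modules are visible: top view (197,199), (154,248), (203,250). The panel is at (314,210) with four empty pockets, the cover stands open beyond it, and the knob is at (375,206). Next I'll measure the poses.

```bash
cat >> h.py <<'E'
def lamps(W,img):
    hsv=cv2.cvtColor(img,cv2.COLOR_BGR2HSV)
    m=(W[...,2]>0.012)&(W[...,2]<0.04)&(W[...,1]>0.12)&(W[...,1]<0.62)&(W[...,0]>.25)&(W[...,0]<.8)
    n,l,st,c=cv2.connectedComponentsWithStats(m.astype(np.uint8))
    out=[]
    for i in range(1,n):
        if st[i,4]<60: continue
        p=W[l==i]; r=cv2.minAreaRect((p[:,:2]*1000).astype(np.float32))
        out.append((np.round(c[i]),st[i,4],np.round(r[0],1),np.round(r[1],1),round(r[2],1),round(np.median(p[:,2]),4)))
    return out
E
python3 - <<'E'
from h import *
I=cv2.imread('pics/top0.png');W=np.load('top0.npy')
for o in lamps(W,I):print(o)
# bright wood panel/frame
z=W[...,2]
def rect(m,n):
    k,l,st,c=cv2.connectedComponentsWithStats(m.astype(np.uint8));i=1+np.argmax(st[1:,4]);p=W[l==i]
    r=cv2.minAreaRect((p[:,:2]*1000).astype(np.float32));print(n,c[i].round(),st[i,4],np.round(r[0],1),np.round(r[1],1),round(r[2],2),np.median(p[:,2]))
box=(W[...,1]<.2)&(W[...,1]>-.5)&(W[...,0]>.2)&(W[...,0]<.7)
rect(box&(z>.135)&(z<.156)&(W[...,0]<.49),'panel')
rect(box&(z>.19)&(z<.22)&(W[...,1]<-.2),'knob')
rect(box&(z>.158)&(z<.175)&(W[...,1]>0),'blockL')
rect(box&(z>.158)&(z<.175)&(W[...,1]<-.2),'blockR')
rect(box&(z>.005)&(z<.02),'base')
J=cv2.resize(I[130:260,230:400],None,fx=4.5,fy=4.5,interpolation=cv2.INTER_CUBIC);cv2.imwrite('pics/c1.png',J)
E
```

```text
(array([ 70., 151.]), np.int32(103), array([761.1, 601.3]), array([77.4,  6.9]), 5.9, np.float64(0.0271))
(array([ 87., 151.]), np.int32(81), array([763.8, 549.5]), array([70.5,  4.9]), 7.6, np.float64(0.0262))
(array([103., 150.]), np.int32(67), array([766. , 498.9]), array([62.9,  3.4]), 5.7, np.float64(0.0256))
(array([112., 179.]), np.int32(277), array([667.7, 469. ]), array([117.6, 240. ]), 55.4, np.float64(0.0262))
(array([185., 157.]), np.int32(691), array([746.1, 240.9]), array([112.8,  61.7]), 45.9, np.float64(0.0325))
(array([105., 176.]), np.int32(140), array([679.5, 487.1]), array([ 33.5, 105.9]), 76.4, np.float64(0.0276))
(array([ 89., 178.]), np.int32(146), array([674.3, 538.2]), array([ 34.7, 104.7]), 75.8, np.float64(0.0267))
(array([ 72., 180.]), np.int32(155), array([667.3, 590. ]), array([ 31.2, 107. ]), 77.9, np.float64(0.0266))
(array([196., 200.]), np.int32(281), array([609.3, 199.8]), array([28.7, 92.1]), 85.9, np.float64(0.024))
(array([114., 237.]), np.int32(92), array([495.4, 451.4]), array([33.9, 77.2]), 79.7, np.float64(0.0275))
(array([154., 248.]), np.int32(303), array([461.3, 325.2]), array([29.5, 90.6]), 89.8, np.float64(0.0241))
(array([202., 251.]), np.int32(295), array([452.1, 176.7]), array([90.3, 28.4]), 1.3, np.float64(0.0237))
panel [288. 236.] 86 [488.5 -92.4] [  5.2 144.3] 0.9 0.14897340401000092
knob [348. 177.] 155 [ 637.2 -227.4] [18. 56.] 4.09 0.21479098338526947
blockL [255. 211.] 230 [551.1  16.2] [54. 30.] 0.15 0.1663503263408973
blockR [371. 210.] 127 [ 558.2 -295.1] [59.1 29.1] 19.26 0.16538316175784606
base [285. 224.] 792 [ 595.4 -142.7] [211.  375.5] 1.33 0.012483083080731427
```

View pics/c1.png

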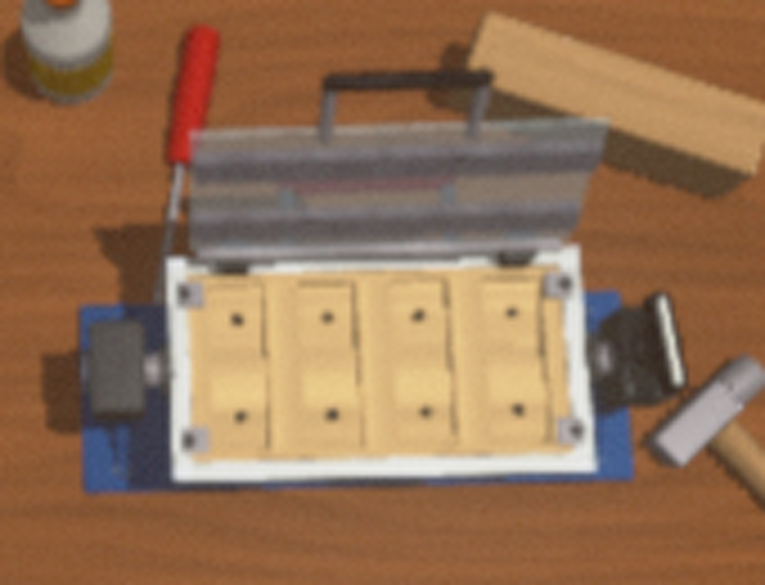

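```bash
cat >> h.py <<'E'
def goal(x,y,z,yaw):
    """tool down; yaw (deg) of tool x in world; prints turn units about tool y and shift units after the turn"""
    s=manip.state();p=s['tool_pos'];M=rot().as_matrix()
    cy=np.degrees(np.arctan2(M[1,0],M[0,0]));t=-(yaw-cy)/5
    a=np.radians(yaw);X=np.array([np.cos(a),np.sin(a),0]);Y=np.array([0,0,-1.]);Z=np.cross(X,Y)
    d=(np.array([x,y,z])-p)*40
    print('yaw',round(cy,2),'tilt',M[:2,1].round(4),'turn y units',round(t,2),'shift units',np.round([d@X,d@Y,d@Z],2))
E
python3 - <<'E'
from h import *
I=cv2.imread('pics/top0.png');W=np.load('top0.npy')
h=cv2.cvtColor(I,cv2.COLOR_BGR2HSV);z=W[...,2]
box=(W[...,1]<.1)&(W[...,1]>-.4)&(W[...,0]>.4)&(W[...,0]<.75)
def rect(m,n):
    p=W[m];r=cv2.minAreaRect((p[:,:2]*1000).astype(np.float32));print(n,m.sum(),np.round(r[0],1),np.round(r[1],1),round(r[2],2),np.median(p[:,2]).round(4),p[:,:2].mean(0).round(4))
blue=box&(z<.025)&(h[...,0]>100)&(h[...,0]<125)&(h[...,1]>130)
rect(blue,'base')
wh=box&(h[...,1]<40)&(h[...,2]>170)&(z>.14)&(z<.152);rect(wh,'frame')
pl=box&(h[...,0]>10)&(h[...,0]<28)&(z>.143)&(z<.15)&(W[...,0]<.63);rect(pl,'panelface')
kn=box&(z>.18)&(z<.22)&(W[...,1]<-.25);rect(kn,'knob')
top=kn&(z>.2);rect(top,'knobtop')
P=W[kn];print(np.c_[P].round(3)[::6])
cv=box&(W[...,0]>.62)&(W[...,1]>-.26)&(W[...,1]<.0)&(z>.16)
Q=W[cv];b=Q[Q[:,2]>Q[:,2].max()-.012];print('bar',b.mean(0),len(b),b.min(0),b.max(0))
S=np.load('scene0.npy');m=(S[...,0]>.6)&(S[...,0]<.78)&(S[...,1]>-.26)&(S[...,1]<.02)&(S[...,2]>.27);Q=S[m];print('scene bar',len(Q),Q.min(0),Q.max(0),Q.mean(0))
E
```

```text
base 87 [ 558.2 -145. ] [117.8 360.5] 1.67 0.0126 [ 0.5209 -0.1357]
frame 821 [ 557.  -145.1] [136.5 253.4] 2.06 0.1479 [ 0.5422 -0.1493]
panelface 2016 [ 556.9 -159.8] [136.5 311.9] 1.96 0.146 [ 0.5562 -0.1448]
knob 191 [ 591.8 -286.8] [123.5  27. ] 27.18 0.2058 [ 0.5662 -0.2961]
knobtop 133 [ 591.8 -287. ] [123.5  26.5] 27.05 0.2079 [ 0.567  -0.2974]
[[ 0.645 -0.254  0.22 ]
 [ 0.635 -0.25   0.214]
 [ 0.63  -0.253  0.2  ]
 [ 0.587 -0.294  0.205]
 [ 0.584 -0.294  0.205]
 [ 0.582 -0.294  0.202]
 [ 0.581 -0.294  0.195]
 [ 0.578 -0.305  0.208]
 [ 0.576 -0.302  0.208]
 [ 0.572 -0.301  0.213]
 [ 0.57  -0.301  0.212]
 [ 0.568 -0.299  0.21 ]
 [ 0.568 -0.296  0.194]
 [ 0.565 -0.307  0.208]
 [ 0.562 -0.296  0.21 ]
 [ 0.564 -0.292  0.187]
 [ 0.56  -0.301  0.21 ]
 [ 0.561 -0.295  0.187]
 [ 0.558 -0.304  0.207]
 [ 0.558 -0.297  0.186]
 [ 0.555 -0.307  0.205]
 [ 0.555 -0.298  0.192]
 [ 0.553 -0.31   0.205]
 [ 0.55  -0.299  0.207]
 [ 0.55  -0.297  0.186]
 [ 0.547 -0.305  0.209]
 [ 0.544 -0.302  0.211]
 [ 0.542 -0.3    0.208]
 [ 0.541 -0.3    0.2  ]
 [ 0.539 -0.3    0.191]
 [ 0.537 -0.31   0.209]
 [ 0.535 -0.31   0.207]]
bar [ 0.68166242 -0.14144458  0.32510612] 167 [ 0.67585161 -0.18488061  0.31771013] [ 0.68718052 -0.0963946   0.32961977]
scene bar 290 [ 0.64792254 -0.25434464  0.27013947] [ 0.69142171 -0.02848177  0.32816531] [ 0.67135626 -0.13245247  0.29220246]
```

```bash
python3 - <<'E'
from h import *
goal(.4521,.1767,.10,91.3)
E
```

```text
yaw 71.96 tilt [-0.0008 -0.0017] turn y units -3.87 shift units [-16.91   5.21  -9.97]
```

>>> {"api": "drive_tool", "payload": {"motion": [[[0,0,0],[0,-0.97,0],-1],[[0,0,0],[0,-0.97,0],-1],[[0,0,0],[0,-0.97,0],-1],[[0,0,0],[0,-0.96,0],-1],[[-1,0,-0.6],[0,0,0],-1],[[-1,0,-0.6],[0,0,0],-1],[[-1,0,-0.6],[0,0,0],-1],[[-1,0.3,-0.6],[0,0,0],-1],[[-1,0.3,-0.6],[0,0,0],-1],[[-1,0.3,-0.6],[0,0,0],-1],[[-1,0.3,-0.6],[0,0,0],-1],[[-1,0.3,-0.6],[0,0,0],-1]]}}

```text
time: 1.3
tool_pos: [0.3183, 0.3958, 0.193]
tool_rot: [0.494, -0.494, -0.505, 0.506]
contact_force: [-0.1, 0.3, 0.1]
gripper_width: 1.001
```

>>> {"api": "drive_tool", "payload": {"motion": [[[-1,0.4,-0.6],[0,0,0],-1],[[-1,0.4,-0.6],[0,0,0],-1],[[-1,0.4,-0.6],[0,0,0],-1],[[-1,0.4,-0.6],[0,0,0],-1],[[-1,0.4,-0.6],[0,0,0],-1],[[-1,0.4,-0.6],[0,0,0],-1],[[-1,0.4,-0.6],[0,0,0],-1],[[-1,0.4,-0.5],[0,0,0],-1],[[-0.9,0.5,-0.5],[0,0,0],-1],[[0,0,0],[0,0,0],-1]]}}

```text
time: 2.3
tool_pos: [0.4526, 0.1752, 0.0991]
tool_rot: [0.496, -0.495, -0.504, 0.506]
contact_force: [-0.2, -0.2, -0.4]
gripper_width: 0.994
```

```bash
python3 - <<'E'
from h import *
f=grab('scene','s1.png')
W=cloud(f)
for o in lamps(W,f['img']):print(o)
goal(.4521,.1767,.010,91.3)
E
```

```text
(array([322., 225.]), np.int32(212), array([456.1, 173.9]), array([93.1, 31. ]), 2.2, np.float64(0.0223))
(array([357., 252.]), np.int32(248), array([463.4, 325.2]), array([30.6, 96.9]), 89.0, np.float64(0.0219))
(array([295., 254.]), np.int32(259), array([614. , 197.3]), array([30.3, 93.1]), 85.4, np.float64(0.0224))
(array([274., 286.]), np.int32(720), array([747.5, 239. ]), array([115.6,  57.9]), 46.9, np.float64(0.0297))
(array([389., 294.]), np.int32(175), array([525.2, 482.3]), array([35.9, 80.1]), 19.3, np.float64(0.027))
(array([355., 309.]), np.int32(141), array([661.8, 441. ]), array([ 42.5, 103.6]), 71.8, np.float64(0.0265))
(array([372., 320.]), np.int32(145), array([652.5, 493.3]), array([38. , 97.7]), 69.4, np.float64(0.0255))
(array([390., 330.]), np.int32(144), array([650.4, 543.9]), array([ 39.5, 103.2]), 70.1, np.float64(0.026))
(array([334., 335.]), np.int32(144), array([754.9, 453.8]), array([35., 81.]), 64.3, np.float64(0.0253))
(array([352., 347.]), np.int32(145), array([751. , 504.8]), array([38.7, 87.3]), 64.5, np.float64(0.026))
(array([370., 359.]), np.int32(145), array([748.5, 555.1]), array([40.6, 92.8]), 65.6, np.float64(0.0271))
yaw 91.16 tilt [-0.0028 -0.0004] turn y units -0.03 shift units [0.01 3.6  0.02]
```

>>> {"api": "drive_tool", "payload": {"motion": [[[0,0.9,-0.05],[0,0,0],-1],[[0,0.9,0],[0,0,0],-1],[[0,0.9,0],[0,0,0],-1],[[0,0.9,0],[0,0,0],-1],[[0,0,0],[0,0,0],1],[[0,0,0],[0,0,0],1],[[0,0,0],[0,0,0],1],[[0,0,0],[0,0,0],1],[[0,0,0],[0,0,0],1],[[0,0,0],[0,0,0],1],[[0,0,0],[0,0,0],1],[[0,0,0],[0,0,0],1]]}}

```text
time: 3.55
tool_pos: [0.4561, 0.1781, 0.0134]
tool_rot: [-0.494, 0.495, 0.507, -0.505]
contact_force: [-0.0, 0.4, 7.2]
gripper_width: 0.304
```

>>> {"api": "drive_tool", "payload": {"motion": [[[0,-0.9,0],[0,0,0],1],[[0,-0.9,0],[0,0,0],1],[[0,-0.9,0],[0,0,0],1],[[0,-1,0],[0,0,0],1],[[0,-1,0],[0,0,0],1],[[0,-1,0],[0,0,0],1],[[0,-1,0],[0,0,0],1],[[0,-1,0],[0,0,0],1],[[0,-1,0],[0,0,0],1],[[0,0,0],[0,0,0],1]]}}

```text
time: 4.55
tool_pos: [0.4564, 0.1781, 0.2332]
tool_rot: [-0.493, 0.496, 0.508, -0.503]
contact_force: [-1.3, 1.4, -1.4]
gripper_width: 0.306
```

```bash
python3 - <<'E'
from h import *
print(manip.state()['gripper_width'])
goal(.558,-.173,.22,92)
E
```

```text
0.30645144229929044
yaw 91.31 tilt [0.0078 0.0018] turn y units -0.14 shift units [-14.18   0.53  -3.57]
```

>>> {"api": "drive_tool", "payload": {"motion": [[[-1,0,-0.26],[0,-0.14,0],1],[[-1,0,-0.26],[0,0,0],1],[[-1,0,-0.26],[0,0,0],1],[[-1,0,-0.26],[0,0,0],1],[[-1,0,-0.26],[0,0,0],1],[[-1,0,-0.26],[0,0,0],1],[[-1,0,-0.26],[0,0,0],1],[[-1,0,-0.26],[0,0,0],1],[[-1,0,-0.26],[0,0,0],1],[[-1,0,-0.26],[0,0,0],1],[[-1,0,-0.26],[0,0,0],1],[[-1,0,-0.26],[0,0,0],1]]}}

```text
time: 5.75
tool_pos: [0.5419, -0.1203, 0.2266]
tool_rot: [0.492, -0.49, -0.508, 0.509]
contact_force: [-0.1, 0.2, -0.9]
gripper_width: 0.303
```

>>> {"api": "drive_tool", "payload": {"motion": [[[-1,0.5,-0.26],[0,0,0],1],[[-1,0.5,-0.2],[0,0,0],1],[[-0.18,0.5,0],[0,0,0],1],[[0,0.5,0],[0,0,0],1],[[0,0,0],[0,0,0],1],[[0,0,0],[0,0,0],1]]}}

```text
time: 6.35
tool_pos: [0.5555, -0.1724, 0.1781]
tool_rot: [0.491, -0.49, -0.509, 0.509]
contact_force: [-0.2, 0.4, -1.5]
gripper_width: 0.305
```

```bash
python3 - <<'E'
from h import *
f=grab('top','t2.png');g=grab('scene','s2.png')
a=cv2.resize(f['img'][150:260,240:400],(800,550),interpolation=cv2.INTER_CUBIC)
b=cv2.resize(g['img'][110:240,170:300],(550,550),interpolation=cv2.INTER_CUBIC)
cv2.imwrite('pics/c2.png',cv2.resize(np.hstack([a,b]),(800,326)))
goal(.559,-.173,.153,92)
E
```

```text
yaw 92.08 tilt [ 0.0013 -0.0005] turn y units 0.02 shift units [-0.01  1.06 -0.11]
```

View pics/c2.png

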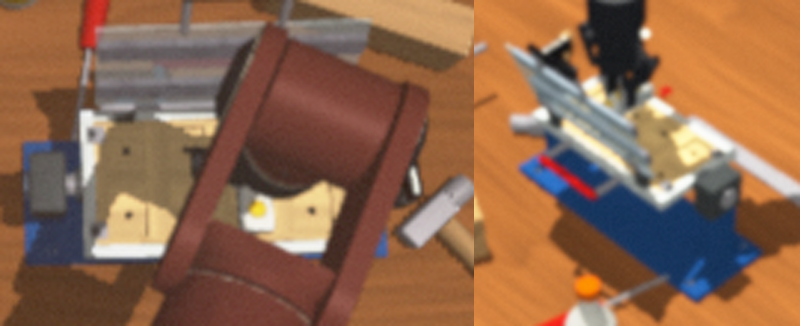

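The lamp hangs over pocket 2, with one yellow lens visible at (257,208) in the left half. Lowering it now.

>>> {"api": "drive_tool", "payload": {"motion": [[[0,0.35,-0.1],[0,0,0],1],[[0,0.35,0],[0,0,0],1],[[0,0.34,0],[0,0,0],1],[[0,0,0],[0,0,0],1],[[0,0,0],[0,0,0],1]]}}

```text
time: 6.95
tool_pos: [0.5589, -0.1736, 0.1536]
tool_rot: [-0.491, 0.491, 0.509, -0.509]
contact_force: [-0.1, 0.3, 4.0]
gripper_width: 0.305
```

>>> {"api": "drive_tool", "payload": {"motion": [[[0,0,0],[0,0,0],0.0],[[0,0,0],[0,0,0],0.0],[[0,0,0],[0,0,0],0.0],[[0,0,0],[0,0,0],0.0],[[0,-0.5,0],[0,0,0],0.0],[[0,-0.8,0],[0,0,0],0.0],[[0,-1,0],[0,0,0],0.0],[[0,-1,0],[0,0,0],0.0],[[0,0,0],[0,0,0],0.0]]}}

```text
time: 7.85
tool_pos: [0.5608, -0.1745, 0.2414]
tool_rot: [-0.488, 0.494, 0.51, -0.508]
contact_force: [-0.7, -0.2, 0.2]
gripper_width: 0.502
```

```bash
python3 - <<'E'
from h import *
print(manip.state()['gripper_width'])
f=grab('top');W=cloud(f)
for o in lamps(W,f['img']):
  if o[2][0]<640 and o[2][1]<430 : print(o)
goal(.4625,.325,.12,89.8)
goal(.611,.199,.12,85.8)
E
```

```text
0.5018818953587434
(array([196., 200.]), np.int32(280), array([609.3, 199.2]), array([28.7, 92.8]), 86.7, np.float64(0.024))
(array([154., 248.]), np.int32(300), array([461.1, 325.4]), array([90.4, 29.5]), 0.3, np.float64(0.0241))
yaw 92.01 tilt [ 0.0052 -0.0024] turn y units 0.44 shift units [19.95  4.75  3.96]
yaw 92.01 tilt [ 0.0052 -0.0024] turn y units 1.24 shift units [15.03  4.75 -0.95]
```

>>> {"api": "drive_tool", "payload": {"motion": [[[1,0,0],[0,0,0],0],[[1,0,0],[0,0,0],0],[[1,0,0],[0,0,0],0],[[1,0,0],[0,0,0],0],[[1,0,0],[0,0,0],0],[[1,0,0],[0,0,0],0],[[1,0,0],[0,0,0],0],[[1,0,0],[0,0,0],0],[[1,0,-0.25],[0,0.5,0],-1],[[1,0.5,-0.25],[0,0.6,0],-1],[[1,0.7,-0.25],[0,0,0],-1],[[1,0.7,-0.2],[0,0,0],-1]]}}

```text
time: 9.1
tool_pos: [0.5772, 0.1268, 0.1862]
tool_rot: [0.515, -0.515, -0.484, 0.485]
contact_force: [-0.4, -0.5, -0.2]
gripper_width: 1.002
```

>>> {"api": "drive_tool", "payload": {"motion": [[[1,0.7,0],[0,0,0],-1],[[1,0.7,0],[0,0,0],-1],[[1,0.7,0],[0,0,0],-1],[[0,0.7,0],[0,0,0],-1],[[0,0,0],[0,0,0],-1]]}}

```text
time: 9.6
tool_pos: [0.5791, 0.2001, 0.1131]
tool_rot: [0.516, -0.513, -0.482, 0.487]
contact_force: [-0.2, -1.4, -0.9]
gripper_width: 0.997
```

```bash
python3 - <<'E'
from h import *
f=grab('scene');W=cloud(f)
for o in lamps(W,f['img']):
  if o[2][0]<640 and o[2][1]<430 : print(o)
goal(.611,.199,.012,86)
E
```

```text
(array([357., 252.]), np.int32(250), array([464.9, 325.6]), array([30.5, 93.2]), 89.6, np.float64(0.0215))
(array([294., 254.]), np.int32(263), array([614., 196.]), array([32.5, 94.1]), 86.7, np.float64(0.022))
yaw 86.52 tilt [-0.0049 -0.0015] turn y units 0.1 shift units [ 0.05  4.13 -1.23]
```

>>> {"api": "drive_tool", "payload": {"motion": [[[0,0,-0.6],[0,0,0],-1],[[0,0,-0.63],[0,0,0],-1],[[0,0.9,0],[0,0,0],-1],[[0,0.9,0],[0,0,0],-1],[[0,0.9,0],[0,0,0],-1],[[0,0.9,0],[0,0,0],-1],[[0,0.5,0],[0,0,0],-1],[[0,0,0],[0,0,0],-1]]}}

```text
time: 10.45
tool_pos: [0.6117, 0.1976, 0.0138]
tool_rot: [0.516, -0.515, -0.483, 0.485]
contact_force: [-0.6, 0.4, -0.6]
gripper_width: 1.003
```

>>> {"api": "drive_tool", "payload": {"motion": [[[0,0,0],[0,0,0],1],[[0,0,0],[0,0,0],1],[[0,0,0],[0,0,0],1],[[0,0,0],[0,0,0],1],[[0,0,0],[0,0,0],1],[[0,0,0],[0,0,0],1],[[0,0,0],[0,0,0],1]]}}

```text
time: 11.15
tool_pos: [0.6138, 0.199, 0.0168]
tool_rot: [-0.515, 0.515, 0.485, -0.484]
contact_force: [-0.3, 0.1, 5.1]
gripper_width: 0.3
```

>>> {"api": "drive_tool", "payload": {"motion": [[[0,-0.9,0],[0,0,0],1],[[0,-1,0],[0,0,0],1],[[0,-1,0],[0,0,0],1],[[0,-1,0],[0,0,0],1],[[0,-1,0],[0,0,0],1],[[0,-1,0],[0,0,0],1],[[0,-1,0],[0,0,0],1],[[0,-1,0],[0,0,0],1],[[0,-0.8,0],[0,0,0],1],[[0,0,0],[0,-0.6,0],1],[[0,0,0],[0,-0.6,0],1],[[0,0,0],[0,0,0],1]]}}

```text
time: 12.35
tool_pos: [0.6124, 0.1987, 0.2322]
tool_rot: [0.489, -0.489, -0.511, 0.511]
contact_force: [0.8, -0.6, -1.2]
gripper_width: 0.296
```

```bash
python3 - <<'E'
from h import *
goal(.557,-.117,.178,92)
E
```

```text
yaw 92.51 tilt [-0.001  -0.0002] turn y units 0.1 shift units [-12.54   2.17   2.66]
```

>>> {"api": "drive_tool", "payload": {"motion": [[[-1,0,0.5],[0,0.1,0],1],[[-1,0,0.6],[0,0,0],1],[[-1,0,0.6],[0,0,0],1],[[-1,0,0.6],[0,0,0],1],[[-1,0,0.35],[0,0,0],1],[[-1,0,0],[0,0,0],1],[[-1,0,0],[0,0,0],1],[[-1,0,0],[0,0,0],1],[[-1,0,0],[0,0,0],1],[[-1,0,0],[0,0,0],1],[[-1,0,0],[0,0,0],1],[[-1,0.5,0],[0,0,0],1]]}}

```text
time: 13.55
tool_pos: [0.5581, -0.1047, 0.2216]
tool_rot: [-0.491, 0.492, 0.509, -0.508]
contact_force: [-0.4, -1.2, -0.5]
gripper_width: 0.297
```

>>> {"api": "drive_tool", "payload": {"motion": [[[-0.54,0.5,0],[0,0,0],1],[[0,0.5,0],[0,0,0],1],[[0,0.5,0],[0,0,0],1],[[0,0,0],[0,0,0],1]]}}

```text
time: 13.95
tool_pos: [0.5562, -0.1154, 0.1794]
tool_rot: [0.493, -0.489, -0.508, 0.51]
contact_force: [-0.7, -0.8, -1.9]
gripper_width: 0.298
```

```bash
python3 - <<'E'
from h import *
goal(.558,-.117,.1565,92)
E
```

```text
yaw 92.06 tilt [-0.0052  0.0022] turn y units 0.01 shift units [-0.07  0.92 -0.07]
```

>>> {"api": "drive_tool", "payload": {"motion": [[[-0.05,0.33,-0.05],[0,0,0],1],[[0,0.33,0],[0,0,0],1],[[0,0.3,0],[0,0,0],1],[[0,0,0],[0,0,0],1],[[0,0,0],[0,0,0],1]]}}

```text
time: 14.45
tool_pos: [0.5591, -0.1181, 0.1588]
tool_rot: [0.491, -0.491, -0.509, 0.509]
contact_force: [0.3, 0.9, -0.8]
gripper_width: 0.298
```

>>> {"api": "drive_tool", "payload": {"motion": [[[0,0.12,0],[0,0,0],1],[[0,0,0],[0,0,0],1],[[0,0,0],[0,0,0],1]]}}

```text
time: 14.75
tool_pos: [0.5599, -0.1183, 0.157]
tool_rot: [-0.491, 0.492, 0.509, -0.508]
contact_force: [1.5, 1.0, 3.0]
gripper_width: 0.301
```

>>> {"api": "drive_tool", "payload": {"motion": [[[0,0,0],[0,0,0],0.0],[[0,0,0],[0,0,0],0.0],[[0,0,0],[0,0,0],0.0],[[0,0,0],[0,0,0],0.0],[[0,-0.5,0],[0,0,0],0.0],[[0,-0.8,0],[0,0,0],0.0],[[0,-1,0],[0,0,0],0.0],[[0,-1,0],[0,0,0],0.0],[[0,0,0],[0,0,0],0.0]]}}

```text
time: 15.65
tool_pos: [0.5614, -0.119, 0.2442]
tool_rot: [-0.488, 0.494, 0.51, -0.507]
contact_force: [0.4, -0.3, 0.5]
gripper_width: 0.503
```

```bash
python3 - <<'E'
from h import *
f=grab('top');W=cloud(f)
for o in lamps(W,f['img']):
  if o[2][0]<640 and o[2][1]<430 : print(o)
goal(.4625,.325,.12,90)
E
```

```text
(array([154., 248.]), np.int32(303), array([461.2, 325.8]), array([30.9, 90.4]), 89.4, np.float64(0.0239))
yaw 92.02 tilt [ 0.0053 -0.0019] turn y units 0.4 shift units [17.75  4.87  3.92]
```

>>> {"api": "drive_tool", "payload": {"motion": [[[1,0,0],[0,0.4,0],0],[[1,0,0],[0,0,0],0],[[1,0,0],[0,0,0],0],[[1,0,0],[0,0,0],0],[[1,0,0.3],[0,0,0],0],[[1,0,0.3],[0,0,0],0],[[1,0,0.3],[0,0,0],0],[[1,0,0.3],[0,0,0],0],[[1,0,0.3],[0,0,0],-1],[[1,0.5,0.3],[0,0,0],-1],[[1,0.5,0.3],[0,0,0],-1],[[1,0.5,0.3],[0,0,0],-1]]}}

```text
time: 16.9
tool_pos: [0.497, 0.1826, 0.1991]
tool_rot: [0.5, -0.5, -0.499, 0.501]
contact_force: [0.8, -0.3, -0.8]
gripper_width: 1.001
```

>>> {"api": "drive_tool", "payload": {"motion": [[[1,0.5,0.3],[0,0,0],-1],[[1,0.5,0.3],[0,0,0],-1],[[1,0.5,0.3],[0,0,0],-1],[[1,0.5,0.3],[0,0,0],-1],[[1,0.5,0.3],[0,0,0],-1],[[0.75,0.5,0],[0,0,0],-1],[[0,0,0],[0,0,0],-1]]}}

```text
time: 17.6
tool_pos: [0.4581, 0.3261, 0.1223]
tool_rot: [0.5, -0.499, -0.499, 0.503]
contact_force: [-0.6, -0.6, -0.4]
gripper_width: 1.002
```

```bash
python3 - <<'E'
from h import *
f=grab('scene');W=cloud(f)
for o in lamps(W,f['img']):
  if o[2][0]<640 and o[2][1]<430 : print(o)
goal(.463,.3253,.012,90)
E
```

```text
(array([357., 252.]), np.int32(248), array([464.6, 324.8]), array([98.1, 30.7]), 0.0, np.float64(0.0215))
yaw 90.12 tilt [-0.0039 -0.0024] turn y units 0.02 shift units [-0.    4.46 -0.16]
```

>>> {"api": "drive_tool", "payload": {"motion": [[[0,0.9,-0.16],[0,0,0],-1],[[0,0.9,0],[0,0,0],-1],[[0,0.9,0],[0,0,0],-1],[[0,0.9,0],[0,0,0],-1],[[0,0.86,0],[0,0,0],-1],[[0,0,0],[0,0,0],1],[[0,0,0],[0,0,0],1],[[0,0,0],[0,0,0],1],[[0,0,0],[0,0,0],1],[[0,0,0],[0,0,0],1],[[0,0,0],[0,0,0],1],[[0,0,0],[0,0,0],1]]}}

```text
time: 18.85
tool_pos: [0.4661, 0.3262, 0.0164]
tool_rot: [-0.499, 0.5, 0.501, -0.499]
contact_force: [0.2, -0.2, 7.0]
gripper_width: 0.298
```

>>> {"api": "drive_tool", "payload": {"motion": [[[0,-0.9,0],[0,0,0],1],[[0,-1,0],[0,0,0],1],[[0,-1,0],[0,0,0],1],[[0,-1,0],[0,0,0],1],[[0,-1,0],[0,0,0],1],[[0,-1,0],[0,0,0],1],[[0,-1,0],[0,0,0],1],[[0,-1,0],[0,0,0],1],[[0,-0.8,0],[0,0,0],1],[[0,0,0],[0,-0.4,0],1],[[0,0,0],[0,0,0],1]]}}

```text
time: 19.95
tool_pos: [0.4648, 0.3257, 0.2327]
tool_rot: [-0.491, 0.491, 0.509, -0.508]
contact_force: [-0.4, 0.9, -1.6]
gripper_width: 0.299
```

```bash
python3 - <<'E'
from h import *
goal(.556,-.061,.178,92)
E
```

```text
yaw 92.02 tilt [0.0013 0.0007] turn y units 0.0 shift units [-15.58   2.19  -3.11]
```

>>> {"api": "drive_tool", "payload": {"motion": [[[-1,0,-0.3],[0,0,0],1],[[-1,0,-0.3],[0,0,0],1],[[-1,0,-0.3],[0,0,0],1],[[-1,0,-0.3],[0,0,0],1],[[-1,0,-0.3],[0,0,0],1],[[-1,0,-0.3],[0,0,0],1],[[-1,0,-0.3],[0,0,0],1],[[-1,0,-0.3],[0,0,0],1],[[-1,0,-0.3],[0,0,0],1],[[-1,0,-0.3],[0,0,0],1],[[-1,0,-0.15],[0,0,0],1],[[-1,0,0],[0,0,0],1]]}}

```text
time: 21.15
tool_pos: [0.5535, 0.0275, 0.2305]
tool_rot: [0.492, -0.491, -0.508, 0.509]
contact_force: [0.8, -0.1, -1.6]
gripper_width: 0.299
```

>>> {"api": "drive_tool", "payload": {"motion": [[[-1,0,0],[0,0,0],1],[[-1,0,0],[0,0,0],1],[[-1,0.5,0],[0,0,0],1],[[-0.58,0.5,0],[0,0,0],1],[[0,0.5,0],[0,0,0],1],[[0,0.5,0],[0,0,0],1],[[0,0,0],[0,0,0],1]]}}

```text
time: 21.85
tool_pos: [0.5553, -0.0596, 0.1784]
tool_rot: [0.493, -0.489, -0.508, 0.51]
contact_force: [0.0, 0.1, -2.1]
gripper_width: 0.3
```

```bash
python3 - <<'E'
from h import *
goal(.557,-.061,.1564,92)
E
```

```text
yaw 92.06 tilt [-0.0055  0.0018] turn y units 0.01 shift units [-0.06  0.88 -0.07]
```

>>> {"api": "drive_tool", "payload": {"motion": [[[-0.02,0.33,-0.05],[0,0,0],1],[[0,0.33,0],[0,0,0],1],[[0,0.33,0],[0,0,0],1],[[0,0.05,0],[0,0,0],1],[[0,0,0],[0,0,0],1],[[0,0,0],[0,0,0],1]]}}

```text
time: 22.45
tool_pos: [0.5588, -0.0612, 0.1566]
tool_rot: [-0.491, 0.491, 0.509, -0.508]
contact_force: [1.1, 1.7, 3.1]
gripper_width: 0.299
```

>>> {"api": "drive_tool", "payload": {"motion": [[[0,0,0],[0,0,0],0.0],[[0,0,0],[0,0,0],0.0],[[0,0,0],[0,0,0],0.0],[[0,0,0],[0,0,0],0.0],[[0,-0.5,0],[0,0,0],0.0],[[0,-0.8,0],[0,0,0],0.0],[[0,-1,0],[0,0,0],0.0],[[0,-1,0],[0,0,0],0.0],[[0,-1,0],[0,0,0],0.0],[[0,-1,0],[0,0,0],0.0],[[1,-1,0],[0,0,0],0.0],[[1,-1,0],[0,0,0],0.0]]}}

```text
time: 23.65
tool_pos: [0.5564, -0.0113, 0.3405]
tool_rot: [-0.491, 0.492, 0.509, -0.508]
contact_force: [1.4, 0.1, -0.5]
gripper_width: 0.498
```

>>> {"api": "drive_tool", "payload": {"motion": [[[1,-1,0],[0,1,0],0.0],[[1,-1,0],[0,1,0],0.0],[[1,-1,0],[0,1,0],0.0],[[1,0,0],[0,1,0],0.0],[[1,0,0],[0,1,0],0.0],[[1,0,0],[0,1,0],0.0],[[0,0,0],[0,1,0],0.0],[[0,0,0],[0,1,0],0.0],[[0,0,0],[0,1,0],0.0],[[0,0,0],[0,1,0],0.0],[[0,0,0],[0,1,0],0.0],[[0,0,0],[0,1,0],0.0]]}}

```text
time: 24.85
tool_pos: [0.5834, 0.1344, 0.4144]
tool_rot: [-0.68, 0.68, 0.194, -0.193]
contact_force: [0.1, 1.1, 1.2]
gripper_width: 0.5
```

```bash
python3 - <<'E'
from h import *
print(manip.state()['joint_pos'])
f=grab('top','t3.png');g=grab('scene','s3.png');W=cloud(f)
a=cv2.resize(f['img'][130:260,230:400],(800,612),interpolation=cv2.INTER_CUBIC);cv2.imwrite('pics/c3.png',a[:600])
for o in lamps(W,f['img']):
  if o[2][0]<640 and o[2][1]<430 : print(o)
m=(W[...,2]>.157)&(W[...,2]<.18)&(W[...,0]>.48)&(W[...,0]<.63)&(W[...,1]>-.27)&(W[...,1]<-.02)
n,l,st,c=cv2.connectedComponentsWithStats(m.astype(np.uint8))
for i in range(1,n):
  if st[i,4]>30:
    p=W[l==i];r=cv2.minAreaRect((p[:,:2]*1000).astype(np.float32));print(c[i].round(),st[i,4],np.round(r[0]),np.round(r[1]),r[2],np.percentile(p[:,2],[5,50,95]).round(4))
goal(.681,-.1414,.36,2)
E
```

```text
[ 1.02135769e-01 -5.35525991e-02  1.41985589e+00 -2.83126672e-05
  1.77426001e+00 -4.52985221e-01]
[315. 186.] 283 [ 619. -144.] [ 15. 215.] 2.1576054096221924 [0.1666 0.1766 0.1794]
[282. 211.] 351 [553. -59.] [90. 29.] 2.237154960632324 [0.1598 0.1641 0.1674]
[303. 211.] 356 [ 556. -116.] [91. 28.] 2.0397582054138184 [0.1599 0.1637 0.1679]
[324. 211.] 363 [ 555. -171.] [91. 29.] 2.2397754192352295 [0.1598 0.1636 0.1673]
yaw 32.02 tilt [0.0011 0.    ] turn y units 6.0 shift units [  3.51   2.17 -11.16]
```

View pics/c3.png

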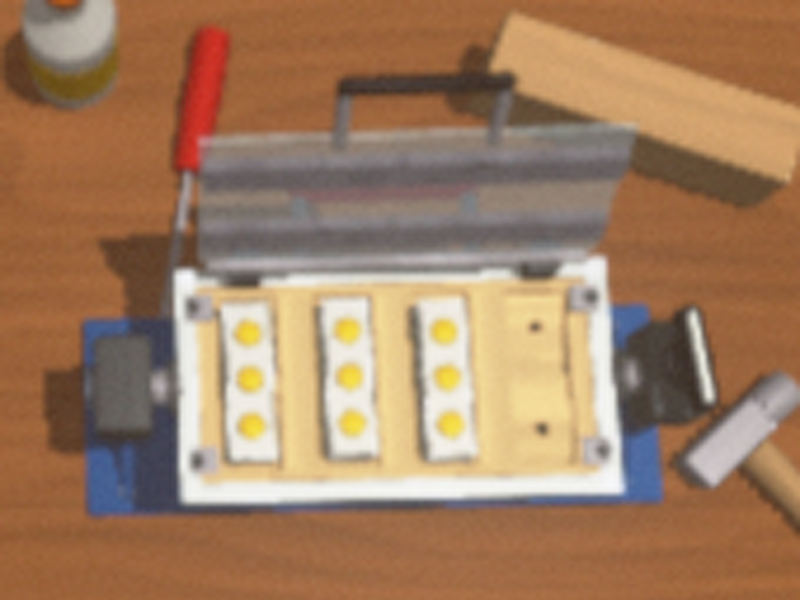

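All three modules are seated (tops at 0.164, flat), at crop (249,378), (349,376) and (445,377). Pocket 1 is empty and no modules are left on the bench. Next is the cover.

>>> {"api": "drive_tool", "payload": {"motion": [[[0,0,0],[0,1,0],0.0],[[0,0,0],[0,1,0],0.0],[[0,0,0],[0,1,0],0.0],[[0,0,0],[0,1,0],0.0],[[0,0,0],[0,1,0],0.0],[[0,0,0],[0,1,0],0.0],[[0.5,0,-1],[0,0,0],0.0],[[0.5,0,-1],[0,0,0],0.0],[[0.5,0,-1],[0,0,0],0.0],[[0.5,0,-1],[0,0,0],0.0],[[0.5,0,-1],[0,0,0],0.0],[[0.5,0,-1],[0,0,0],0.0]]}}

```text
time: 26.15
tool_pos: [0.6641, -0.0139, 0.414]
tool_rot: [-0.707, 0.707, 0.013, -0.013]
contact_force: [-0.0, 0.4, 0.0]
gripper_width: 0.502
```

>>> {"api": "drive_tool", "payload": {"motion": [[[0.5,0,-1],[0,0,0],0.0],[[0,0,-1],[0,0,0],0.0],[[0,0,-1],[0,0,0],0.0],[[0,0.5,-1],[0,0,0],0.0],[[0,0.5,-1],[0,0,0],0.0],[[0,0.5,0],[0,0,0],0.0],[[0,0.5,0],[0,0,0],0.0],[[0,0,0],[0,0,0],0.0]]}}

```text
time: 26.95
tool_pos: [0.68, -0.1363, 0.3606]
tool_rot: [0.708, -0.706, -0.012, 0.014]
contact_force: [-0.4, 0.3, -0.5]
gripper_width: 0.502
```

```bash
python3 - <<'E'
from h import *
f=grab('top');g=grab('scene')
W=cloud(f);z=W[...,2]
goal(.681,-.1414,.301,2)
a=cv2.resize(f['img'][120:220,250:390],(560,400),interpolation=cv2.INTER_CUBIC)
b=cv2.resize(g['img'][90:190,150:250],(400,400),interpolation=cv2.INTER_CUBIC)
cv2.imwrite('pics/c4.png',cv2.resize(np.hstack([a,b]),(800,333)))
E
```

```text
yaw 2.11 tilt [-0.0003  0.0003] turn y units 0.02 shift units [ 0.01  2.49 -0.21]
```

View pics/c4.png

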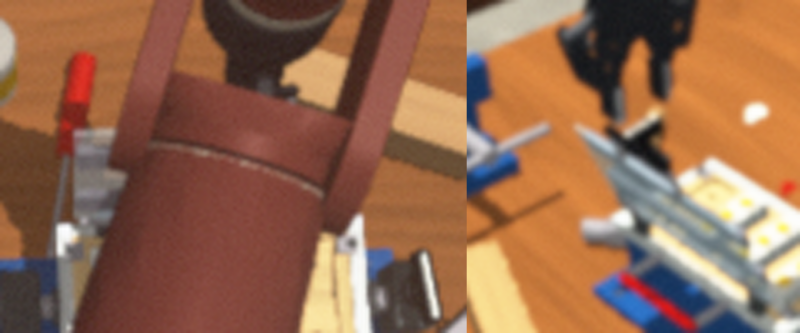

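The open fingers straddle the handle bar at (640,135). Descending, then gripping.

>>> {"api": "drive_tool", "payload": {"motion": [[[0,0.6,-0.2],[0,0,0],0.0],[[0,0.6,0],[0,0,0],0.0],[[0,0.6,0],[0,0,0],0.0],[[0,0.6,0],[0,0,0],0.0],[[0,0,0],[0,0,0],0.0]]}}

```text
time: 27.55
tool_pos: [0.6794, -0.1418, 0.2986]
tool_rot: [0.708, -0.706, -0.01, 0.015]
contact_force: [-0.8, -0.1, -0.7]
gripper_width: 0.499
```

>>> {"api": "drive_tool", "payload": {"motion": [[[0,0,0],[0,0,0],1],[[0,0,0],[0,0,0],1],[[0,0,0],[0,0,0],1],[[0,0,0],[0,0,0],1],[[0,0,0],[0,0,0],1],[[0,0,0],[0,0,0],1]]}}

```text
time: 28.15
tool_pos: [0.6812, -0.1425, 0.3045]
tool_rot: [-0.707, 0.707, 0.013, -0.012]
contact_force: [0.7, 1.1, 2.5]
gripper_width: 0.093
```

```bash
python3 - <<'E'
import numpy as np
a=np.radians(np.linspace(112.4,0.7,17));P=.159*np.c_[-np.cos(a),np.sin(a)]
d=np.diff(P,axis=0)*40;print(np.c_[d[:,0],-d[:,1]].round(2).tolist())
E
```

```text
[[-0.73, -0.25], [-0.76, -0.16], [-0.77, -0.07], [-0.77, 0.03], [-0.76, 0.12], [-0.74, 0.21], [-0.71, 0.3], [-0.67, 0.39], [-0.62, 0.47], [-0.56, 0.54], [-0.49, 0.6], [-0.41, 0.66], [-0.33, 0.7], [-0.24, 0.74], [-0.15, 0.76], [-0.06, 0.77]]
```

>>> {"api": "drive_tool", "payload": {"motion": [[[-0.73,-0.25,0],[0,0,0],1],[[-0.76,-0.16,0],[0,0,0],1],[[-0.77,-0.07,0],[0,0,0],1],[[-0.77,0.03,0],[0,0,0],1],[[-0.76,0.12,0],[0,0,0],1],[[0,0,0],[0,0,0],1]]}}

```text
time: 28.75
tool_pos: [0.5862, -0.1451, 0.3141]
tool_rot: [0.707, -0.707, -0.014, 0.011]
contact_force: [0.7, 2.8, 5.8]
gripper_width: 0.088
```

>>> {"api": "drive_tool", "payload": {"motion": [[[-0.74,0.21,0],[0,0,0],1],[[-0.71,0.3,0],[0,0,0],1],[[-0.67,0.39,0],[0,0,0],1],[[-0.62,0.47,0],[0,0,0],1],[[-0.56,0.54,0],[0,0,0],1],[[0,0,0],[0,0,0],1]]}}

```text
time: 29.35
tool_pos: [0.5025, -0.1473, 0.2623]
tool_rot: [0.708, -0.706, -0.012, 0.013]
contact_force: [1.1, 5.2, -2.8]
gripper_width: 0.089
```

>>> {"api": "drive_tool", "payload": {"motion": [[[-0.49,0.6,0],[0,0,0],1],[[-0.41,0.66,0],[0,0,0],1],[[-0.33,0.7,0],[0,0,0],1],[[-0.24,0.74,0],[0,0,0],1],[[0,0,0],[0,0,0],1]]}}

```text
time: 29.85
tool_pos: [0.4669, -0.1483, 0.1939]
tool_rot: [0.708, -0.706, -0.012, 0.013]
contact_force: [4.1, 4.8, -5.6]
gripper_width: 0.09
```

>>> {"api": "drive_tool", "payload": {"motion": [[[-0.15,0.6,0],[0,0,0],1],[[-0.06,0.5,0],[0,0,0],1],[[0,0.25,0],[0,0,0],1],[[0,0,0],[0,0,0],1],[[0,0,0],[0,0,0],1]]}}

```text
time: 30.35
tool_pos: [0.4626, -0.1486, 0.1621]
tool_rot: [0.708, -0.706, -0.013, 0.012]
contact_force: [3.4, 5.5, -2.2]
gripper_width: 0.087
```

>>> {"api": "drive_tool", "payload": {"motion": [[[0,0.15,0],[0,0,0],1],[[0,0.1,0],[0,0,0],1],[[0,0,0],[0,0,0],1],[[0,0,0],[0,0,0],1]]}}

```text
time: 30.75
tool_pos: [0.4611, -0.1487, 0.1576]
tool_rot: [0.708, -0.706, -0.011, 0.014]
contact_force: [-7.3, 7.9, 8.9]
gripper_width: 0.086
```

>>> {"api": "drive_tool", "payload": {"motion": [[[0,0.1,0],[0,0,0],1],[[0,0,0],[0,0,0],1],[[0,0,0],[0,0,0],1]]}}

```text
time: 31.05
tool_pos: [0.4604, -0.1487, 0.1552]
tool_rot: [0.708, -0.706, -0.01, 0.015]
contact_force: [-12.5, 8.4, 12.6]
gripper_width: 0.088
```

>>> {"api": "drive_tool", "payload": {"motion": [[[0,0,0],[0,0,0],0.4],[[0,0,0],[0,0,0],0.4],[[0,0,0],[0,0,0],0.4],[[0,-0.5,0],[0,0,0],0.4],[[0,-1,0],[0,0,0],0.4],[[0,-1,0],[0,0,0],0.4],[[0,-1,0],[0,0,0],0.4],[[0,-1,0],[0,0,0],0.4],[[0,0,0],[0,0,0],0.4]]}}

```text
time: 31.95
tool_pos: [0.4637, -0.1512, 0.272]
tool_rot: [-0.705, 0.709, 0.015, -0.01]
contact_force: [-0.2, 0.5, -0.6]
gripper_width: 0.295
```

```bash
cat >> h.py <<'E'
def fit(W,lo,hi,x0,x1,y0,y1):
    m=(W[...,2]>lo)&(W[...,2]<hi)&(W[...,0]>x0)&(W[...,0]<x1)&(W[...,1]>y0)&(W[...,1]<y1);p=W[m]
    r=cv2.minAreaRect((p[:,:2]*1000).astype(np.float32))
    A=np.c_[p[:,:2]-p[:,:2].mean(0),np.ones(len(p))];c=np.linalg.lstsq(A,p[:,2],rcond=None)[0]
    return len(p),np.round(r[0],1),np.round(r[1],1),round(r[2],1),'plane',c.round(4)
E
python3 - <<'E'
from h import *
print(manip.state()['joint_pos'][5])
f=grab('scene');W=cloud(f)
print('cover edge',fit(W,.165,.2,.49,.62,-.26,-.03))
print('bar',fit(W,.165,.19,.44,.475,-.2,-.09))
f=grab('top');W=cloud(f)
print('knob top',fit(W,.195,.215,.52,.62,-.335,-.27))
goal(.5625,-.303,.24,-84)
a=cv2.resize(f['img'][130:260,230:400],(800,612),interpolation=cv2.INTER_CUBIC);cv2.imwrite('pics/c5.png',a[:600])
E
```

```text
-0.5028165897872193
cover edge (1516, array([ 555. , -144.1]), array([227.6, 129.8]), 90.0, 'plane', array([ 0.0549, -0.0046,  0.1793]))
bar (68, array([ 464.9, -148.5]), array([87.1, 16.1]), 89.6, 'plane', array([-0.0531,  0.0135,  0.1747]))
knob top (135, array([ 561., -303.]), array([56.8, 14.2]), 8.3, 'plane', array([ 0.0898, -0.4823,  0.206 ]))
yaw 2.01 tilt [ 0.0016 -0.0009] turn y units 17.2 shift units [6.49 1.09 3.36]
```

View pics/c5.png

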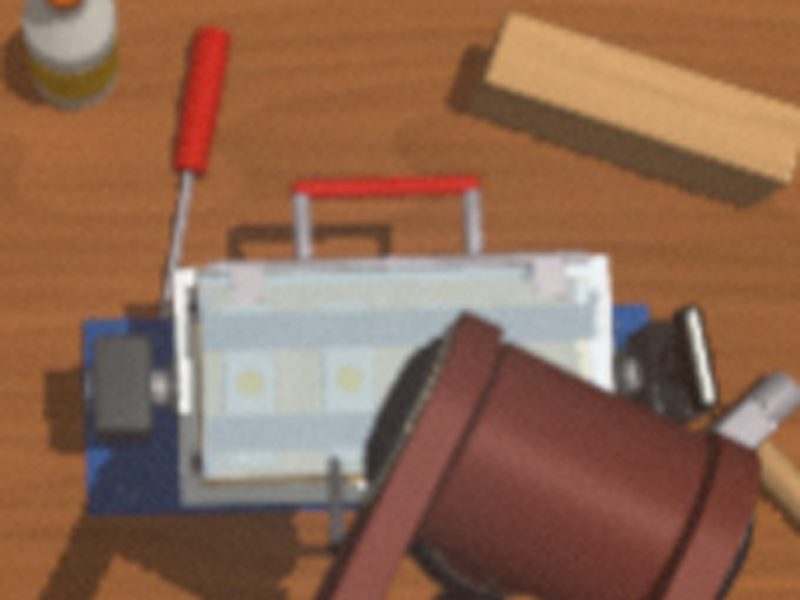

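Cover is shut and resting on its stop. The red turning bar is free at (388,186), and the knob bar is at (0.561, -0.303), yaw 8°.

>>> {"api": "drive_tool", "payload": {"motion": [[[0,0,0],[0,1,0],0.2],[[0,0,0],[0,1,0],0.2],[[0,0,0],[0,1,0],0.2],[[0,0,0],[0,1,0],0.2],[[0,0,0],[0,1,0],0.2],[[0,0,0],[0,1,0],0.2],[[0,0,0],[0,1,0],0.2],[[0,0,0],[0,1,0],0.2],[[0,0,0],[0,1,0],0.2],[[0,0,0],[0,1,0],0.2],[[0,0,0],[0,1,0],0.2],[[0,0,0],[0,1,0],0.2]]}}

```text
time: 33.25
tool_pos: [0.4609, -0.1497, 0.2643]
tool_rot: [-0.618, 0.618, -0.345, 0.343]
contact_force: [-0.1, 0.4, 0.4]
gripper_width: 0.399
```

>>> {"api": "drive_tool", "payload": {"motion": [[[0,0,0],[0,1,0],0.2],[[0,0,0],[0,1,0],0.2],[[0,0,0],[0,1,0],0.2],[[0,0,0],[0,1,0],0.2],[[0,0,0],[0,0.8,0],0.2],[[1,0,0.5],[0,0,0],0.2],[[1,0,0.5],[0,0,0],0.2],[[1,0,0.5],[0,0,0],0.2],[[1,0,0.5],[0,0,0],0.2],[[1,0,0.5],[0,0,0],0.2],[[1,0,0.5],[0,0,0],0.2],[[0,0,0],[0,0,0],0.2]]}}

```text
time: 34.45
tool_pos: [0.5569, -0.2899, 0.2634]
tool_rot: [-0.533, 0.534, -0.466, 0.463]
contact_force: [-1.0, 0.7, -1.0]
gripper_width: 0.4
```

```bash
python3 - <<'E'
from h import *
goal(.5615,-.303,.22,-82)
f=grab('scene');g=grab('top')
cv2.imwrite('pics/c6.png',np.hstack([cv2.resize(f['img'][80:200,150:300],(400,320)),cv2.resize(g['img'][150:270,290:440],(400,320))]))
E
```

```text
yaw -82.1 tilt [-0.0034  0.0017] turn y units -0.02 shift units [0.54 1.73 0.11]
```

>>> {"api": "drive_tool", "payload": {"motion": [[[0.54,0.4,0.11],[0,0,0],0.2],[[0,0.8,0],[0,0,0],0.2],[[0,0.8,0],[0,0,0],0.2],[[0,0.8,0],[0,0,0],0.2],[[0,0.4,0],[0,0,0],0.2],[[0,0,0],[0,0,0],0.2],[[0,0,0],[0,0,0],1],[[0,0,0],[0,0,0],1],[[0,0,0],[0,0,0],1],[[0,0,0],[0,0,0],1],[[0,0,0],[0,0,0],1]]}}

```text
time: 35.65
tool_pos: [0.5618, -0.3039, 0.1868]
tool_rot: [-0.533, 0.535, -0.462, 0.466]
contact_force: [1.9, -8.5, -3.1]
gripper_width: 0.136
```

```bash
python3 - <<'E'
from h import *
s=manip.state();print(s['ft_torque'],s['joint_pos'][5])
goal(.5615,-.303,.182,-82)
E
```

```text
[-1.17299214 -0.24799958  0.22426201] 0.8213233806896206
yaw -82.01 tilt [ 0.0022 -0.0061] turn y units -0.0 shift units [-0.04  0.19 -0.01]
```

>>> {"api": "drive_tool", "payload": {"motion": [[[0,0,0],[0,-1,0],1],[[0,0,0],[0,-1,0],1],[[0,0,0],[0,-1,0],1],[[0,0,0],[0,-1,0],1],[[0,0,0],[0,-1,0],1],[[0,0,0],[0,-1,0],1],[[0,0,0],[0,-1,0],1],[[0,0,0],[0,-1,0],1],[[0,0,0],[0,-1,0],1],[[0,0,0],[0,-1,0],1],[[0,0,0],[0,-1,0],1],[[0,0,0],[0,0,0],1]]}}

```text
time: 36.85
tool_pos: [0.5614, -0.3034, 0.1868]
tool_rot: [-0.686, 0.689, -0.164, 0.165]
contact_force: [0.9, -7.2, -1.6]
gripper_width: 0.138
```

>>> {"api": "drive_tool", "payload": {"motion": [[[0,0,0],[0,-1,0],1],[[0,0,0],[0,-1,0],1],[[0,0,0],[0,-1,0],1],[[0,0,0],[0,-1,0],1],[[0,0,0],[0,-1,0],1],[[0,0,0],[0,-0.2,0],1],[[0,0,0],[0,0,0],1],[[0,0,0],[0,0,0],1]]}}

```text
time: 37.65
tool_pos: [0.5612, -0.3034, 0.1868]
tool_rot: [-0.705, 0.709, -0.006, 0.006]
contact_force: [-0.5, -6.3, -1.5]
gripper_width: 0.135
```

```bash
python3 - <<'E'
from h import *
s=manip.state();print(s['ft_torque'],s['contact_force'])
goal(.5615,-.303,.182,2)
E
```

```text
[-0.99529429  0.21331275 -0.02293037] [-0.47415165 -6.28822413 -1.45005426]
yaw -1.04 tilt [ 0.0002 -0.0049] turn y units -0.61 shift units [0.01 0.19 0.02]
```

>>> {"api": "drive_tool", "payload": {"motion": [[[0,0,0],[0,0,0],0.2],[[0,0,0],[0,0,0],0.2],[[0,0,0],[0,0,0],0.2],[[0,-0.5,0],[0,0,0],0.2],[[0,-1,0],[0,0,0],0.2],[[0,-1,0],[0,0,0],0.2],[[0,-1,0],[0,0,0],0.2],[[0,-0.5,0],[0,-0.6,0],0.2],[[0,0,1],[0,0,0],0.2],[[0,0,1],[0,0,0],0.2],[[0,0,1],[0,0,0],0.2],[[0,0,1],[0,0,0],0.2]]}}

```text
time: 38.85
tool_pos: [0.5581, -0.2002, 0.2877]
tool_rot: [-0.707, 0.707, 0.013, -0.012]
contact_force: [-0.3, -0.6, 0.1]
gripper_width: 0.401
```

```bash
python3 - <<'E'
from h import *
f=grab('top');W=cloud(f);h=cv2.cvtColor(f['img'],cv2.COLOR_BGR2HSV)
red=((h[...,0]<6)|(h[...,0]>174))&(h[...,1]>150)&(h[...,2]>100)
m=red&(W[...,0]>.63)&(W[...,0]<.71)&(W[...,1]<-.07)&(W[...,1]>-.22)&(W[...,2]>.1)&(W[...,2]<.17)
p=W[m];print(len(p),p.mean(0),p.min(0),p.max(0))
print('knob',fit(W,.195,.215,.52,.62,-.345,-.26))
goal(.672,-.141,.20,2)
E
```

```text
137 [ 0.67211096 -0.14307872  0.15209674] [ 0.66669604 -0.19501209  0.1465976 ] [ 0.67870678 -0.08717526  0.15705651]
knob (79, array([ 560.4, -297.7]), array([11. , 43.8]), 1.9, 'plane', array([0.2329, 0.0133, 0.2076]))
yaw 2.19 tilt [0.0016 0.0022] turn y units 0.04 shift units [4.63 3.51 2.07]
```

>>> {"api": "drive_tool", "payload": {"motion": [[[0.93,0,0.4],[0,0,0],0.2],[[0.93,0,0.4],[0,0,0],0.2],[[0.93,0,0.4],[0,0,0],0.2],[[0.93,0,0.4],[0,0,0],0.2],[[0.93,0,0.4],[0,0,0],0.2],[[0,0.9,0],[0,0,0],0.2],[[0,0.9,0],[0,0,0],0.2],[[0,0.9,0],[0,0,0],0.2],[[0,0.9,0],[0,0,0],0.2],[[0,0,0],[0,0,0],0.2]]}}

```text
time: 39.9
tool_pos: [0.6705, -0.1464, 0.1926]
tool_rot: [0.708, -0.706, -0.01, 0.015]
contact_force: [0.1, 0.9, -0.6]
gripper_width: 0.399
```

```bash
python3 - <<'E'
from h import *
goal(.672,-.1415,.127,2)
g=grab('scene')
cv2.imwrite('pics/c7.png',cv2.resize(g['img'][90:230,160:300],(600,600),interpolation=cv2.INTER_CUBIC))
E
```

```text
yaw 2.03 tilt [-0.0064  0.0022] turn y units 0.01 shift units [0.07 2.62 0.19]
```

View pics/c7.png

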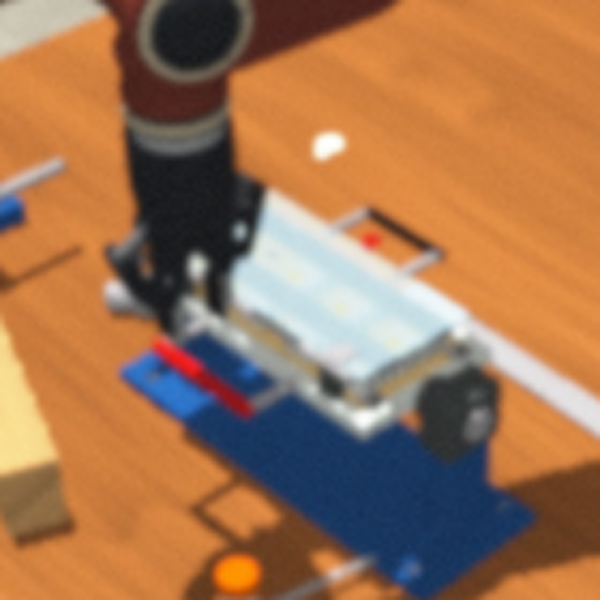

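>>> {"api": "drive_tool", "payload": {"motion": [[[0.07,0.7,0.19],[0,0,0],0.2],[[0,0.7,0],[0,0,0],0.2],[[0,0.7,0],[0,0,0],0.2],[[0,0.5,0],[0,0,0],0.2],[[0,0,0],[0,0,0],0.2],[[0,0,0],[0,0,0],1],[[0,0,0],[0,0,0],1],[[0,0,0],[0,0,0],1],[[0,0,0],[0,0,0],1],[[0,0,0],[0,0,0],1]]}}

```text
time: 40.95
tool_pos: [0.6719, -0.1425, 0.1312]
tool_rot: [0.707, -0.707, -0.01, 0.014]
contact_force: [-6.9, 0.2, -0.8]
gripper_width: 0.114
```

```bash
python3 - <<'E'
from h import *
goal(.672,-.1415,.127,2)
a=np.radians(np.linspace(3,180,26));P=.115*np.c_[np.cos(a),np.sin(a)]
d=np.diff(P,axis=0)*40;print(np.c_[d[:,0],-d[:,1]].round(2).tolist())
E
```

```text
yaw 1.99 tilt [-0.0057  0.0002] turn y units -0.0 shift units [0.01 0.17 0.04]
[[-0.06, -0.56], [-0.13, -0.55], [-0.2, -0.53], [-0.26, -0.5], [-0.32, -0.47], [-0.38, -0.42], [-0.43, -0.37], [-0.47, -0.32], [-0.51, -0.26], [-0.53, -0.19], [-0.55, -0.12], [-0.57, -0.06], [-0.57, 0.01], [-0.56, 0.08], [-0.55, 0.15], [-0.52, 0.22], [-0.49, 0.28], [-0.45, 0.34], [-0.41, 0.39], [-0.36, 0.44], [-0.3, 0.48], [-0.24, 0.52], [-0.17, 0.54], [-0.1, 0.56], [-0.04, 0.57]]
```

>>> {"api": "drive_tool", "payload": {"motion": [[[-0.06,-0.56,0],[0,0,0],1],[[-0.13,-0.55,0],[0,0,0],1],[[-0.2,-0.53,0],[0,0,0],1],[[-0.26,-0.5,0],[0,0,0],1],[[-0.32,-0.47,0],[0,0,0],1],[[-0.38,-0.42,0],[0,0,0],1],[[0,0,0],[0,0,0],1]]}}

```text
time: 41.65
tool_pos: [0.6389, -0.1434, 0.2103]
tool_rot: [-0.707, 0.707, 0.012, -0.013]
contact_force: [-7.3, 0.2, 0.1]
gripper_width: 0.115
```

>>> {"api": "drive_tool", "payload": {"motion": [[[-0.43,-0.37,0],[0,0,0],1],[[-0.47,-0.32,0],[0,0,0],1],[[-0.51,-0.26,0],[0,0,0],1],[[-0.53,-0.19,0],[0,0,0],1],[[-0.55,-0.12,0],[0,0,0],1],[[-0.57,-0.06,0],[0,0,0],1],[[-0.57,0.01,0],[0,0,0],1],[[0,0,0],[0,0,0],1]]}}

```text
time: 42.45
tool_pos: [0.5522, -0.1458, 0.2484]
tool_rot: [-0.707, 0.707, 0.018, -0.008]
contact_force: [-1.9, 6.6, 11.8]
gripper_width: 0.113
```

```bash
python3 - <<'E'
from h import *
g=grab('scene')
cv2.imwrite('pics/c8.png',cv2.resize(g['img'][90:230,160:300],(500,500),interpolation=cv2.INTER_CUBIC))
E
```

```text
(no output)
```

View pics/c8.png

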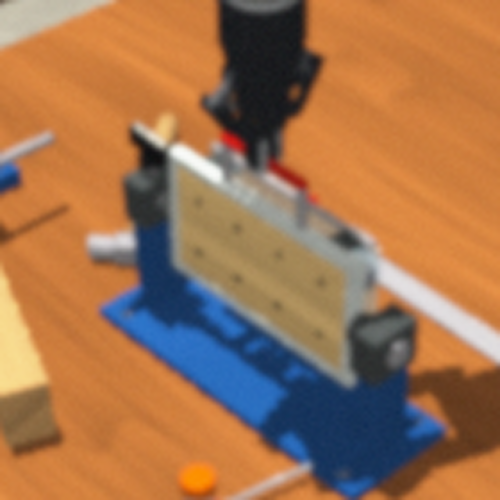

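The panel stands upright, with the red bar held near the fingertips. I'll regrip a little deeper.

>>> {"api": "drive_tool", "payload": {"motion": [[[0,0,0],[0,0,0],0.5],[[0,0,0],[0,0,0],0.5],[[0,0,0],[0,0,0],0.5],[[0,0.3,0],[0,0,0],0.5],[[0,0.3,0],[0,0,0],0.5],[[0,0,0],[0,0,0],0.5],[[0,0,0],[0,0,0],1],[[0,0,0],[0,0,0],1],[[0,0,0],[0,0,0],1],[[0,0,0],[0,0,0],1]]}}

```text
time: 43.5
tool_pos: [0.5493, -0.1465, 0.2234]
tool_rot: [0.707, -0.707, -0.012, 0.013]
contact_force: [3.0, 1.0, -8.4]
gripper_width: 0.121
```

>>> {"api": "drive_tool", "payload": {"motion": [[[0,0,0],[0,0,0],0.5],[[0,0,0],[0,0,0],0.5],[[0,-0.4,0],[0,0,0],0.5],[[0,0,0],[0,0,0],0.5],[[0,0,0],[0,0,0],0.5]]}}

```text
time: 44.0
tool_pos: [0.5501, -0.147, 0.2364]
tool_rot: [-0.707, 0.707, 0.013, -0.012]
contact_force: [-0.2, -0.1, -0.2]
gripper_width: 0.249
```

>>> {"api": "drive_tool", "payload": {"motion": [[[0,0,0],[0,0,0],1],[[0,0,0],[0,0,0],1],[[0,0,0],[0,0,0],1],[[0,0,0],[0,0,0],1]]}}

```text
time: 44.4
tool_pos: [0.5496, -0.1468, 0.2356]
tool_rot: [-0.707, 0.707, 0.012, -0.012]
contact_force: [-2.5, 0.3, 5.2]
gripper_width: 0.119
```

>>> {"api": "drive_tool", "payload": {"motion": [[[-0.56,0.08,0],[0,0,0],1],[[-0.55,0.15,0],[0,0,0],1],[[-0.52,0.22,0],[0,0,0],1],[[-0.49,0.28,0],[0,0,0],1],[[-0.45,0.34,0],[0,0,0],1],[[-0.41,0.39,0],[0,0,0],1],[[0,0,0],[0,0,0],1]]}}

```text
time: 45.1
tool_pos: [0.4742, -0.1488, 0.1981]
tool_rot: [0.707, -0.707, -0.012, 0.013]
contact_force: [-3.1, 1.9, 2.8]
gripper_width: 0.116
```

>>> {"api": "drive_tool", "payload": {"motion": [[[-0.36,0.44,0],[0,0,0],1],[[-0.3,0.48,0],[0,0,0],1],[[-0.24,0.52,0],[0,0,0],1],[[-0.17,0.54,0],[0,0,0],1],[[0,0,0],[0,0,0],1]]}}

```text
time: 45.6
tool_pos: [0.4464, -0.1495, 0.1469]
tool_rot: [0.708, -0.706, -0.011, 0.014]
contact_force: [-5.9, 2.0, 1.7]
gripper_width: 0.114
```

```bash
python3 - <<'E'
from h import *
goal(.442,-.149,.1205,2)
f=grab('scene');W=cloud(f);print(fit(W,.12,.18,.50,.61,-.25,-.04))
E
```

```text
yaw 1.99 tilt [-0.0046  0.002 ] turn y units -0.0 shift units [-0.17  1.06  0.03]
(1603, array([ 555., -145.]), array([109.9, 209.9]), 0.0, 'plane', array([-0.2758, -0.0089,  0.1468]))
```

>>> {"api": "drive_tool", "payload": {"motion": [[[-0.1,0.55,0],[0,0,0],1],[[-0.04,0.5,0],[0,0,0],1],[[0,0,0],[0,0,0],1],[[0,0,0],[0,0,0],1]]}}

```text
time: 46.05
tool_pos: [0.4421, -0.1496, 0.1198]
tool_rot: [0.708, -0.706, -0.01, 0.015]
contact_force: [-6.8, -1.0, -3.8]
gripper_width: 0.121
```

```bash
python3 - <<'E'
from h import *
for n in('scene','top'):
  f=grab(n);W=cloud(f);print(fit(W,.12,.17,.50,.61,-.25,-.04),'left',fit(W,.12,.17,.50,.61,-.09,-.03))
print(fit(np.load('scene0.npy'),.14,.15,.5,.6,-.25,-.22)[5], fit(np.load('top0.npy'),.005,.018,.49,.53,-.3,.0)[5],fit(np.load('scene0.npy'),-.01,.02,.4,.5,.0,.1)[5])
goal(.442,-.149,.1205,2)
E
```

```text
(1343, array([ 555. , -144.9]), array([209.8, 109.9]), 90.0, 'plane', array([-0.047 , -0.0034,  0.1462])) left (407, array([555.4, -59.9]), array([ 59.5, 109.1]), 89.9, 'plane', array([-0.0498,  0.009 ,  0.146 ]))
(2776, array([ 555.4, -145. ]), array([109.6, 209.7]), 0.1, 'plane', array([-0.0454, -0.0013,  0.1463])) left (877, array([555.1, -60.6]), array([ 58.3, 109.5]), 89.7, 'plane', array([-0.0448,  0.0017,  0.1463]))
[-0.074  -0.0807  0.1441] [0.0007 0.0052 0.0118] [ 0.0249 -0.0239  0.0003]
yaw 2.0 tilt [-0.0073  0.0021] turn y units 0.0 shift units [-0.01 -0.03  0.03]
```

>>> {"api": "drive_tool", "payload": {"motion": [[[0,0.24,0],[0,0,0],1],[[0,0,0],[0,0,0],1],[[0,0,0],[0,0,0],1]]}}

```text
time: 46.45
tool_pos: [0.4421, -0.1496, 0.1145]
tool_rot: [0.708, -0.706, -0.01, 0.015]
contact_force: [-9.8, 0.7, -0.4]
gripper_width: 0.116
```

```bash
python3 - <<'E'
from h import *
for n in('scene','top'):
  f=grab(n);W=cloud(f);print(fit(W,.12,.17,.50,.61,-.25,-.04))
E
```

```text
(1295, array([ 555. , -144.9]), array([109.9, 209.7]), 0.0, 'plane', array([-0.0024, -0.0016,  0.1461]))
(2785, array([ 555.2, -146. ]), array([207.9, 108.9]), 90.0, 'plane', array([-0.0003,  0.0014,  0.1464]))
```

Level to about 0.002 rad. I'll release and go to the knob.

>>> {"api": "drive_tool", "payload": {"motion": [[[0,0,0],[0,0,0],0.4],[[0,0,0],[0,0,0],0.4],[[0,0,0],[0,0,0],0.4],[[0,-0.5,0],[0,0,0],0.4],[[0,-1,0],[0,0,0],0.4],[[0,-1,0],[0,0,0],0.4],[[0,-1,0],[0,0,0],0.4],[[0,-1,0],[0,0,0],0.4],[[0,-1,0],[0,0,0],0.2],[[0,-0.6,0],[0,0,0],0.2],[[0,0,0],[0,0,0],0.2]]}}

```text
time: 47.65
tool_pos: [0.4462, -0.151, 0.2727]
tool_rot: [-0.706, 0.708, 0.014, -0.011]
contact_force: [1.0, -0.4, -0.7]
gripper_width: 0.4
```

```bash
python3 - <<'E'
from h import *
for n in('scene','top'):
  f=grab(n);W=cloud(f);print(fit(W,.12,.17,.50,.61,-.25,-.04))
print('knob',fit(W,.195,.215,.52,.62,-.345,-.26))
goal(.5615,-.303,.24,-1)
E
```

```text
(1290, array([ 555. , -144.7]), array([209.4, 109.7]), 90.0, 'plane', array([-0.0032, -0.0015,  0.1461]))
(2284, array([ 555.5, -146. ]), array([109. , 208.2]), 0.2, 'plane', array([-0.0019,  0.0015,  0.1464]))
knob (116, array([ 560.3, -301.9]), array([56.2, 11.9]), 89.9, 'plane', array([ 0.1643, -0.003 ,  0.2072]))
yaw 2.02 tilt [-0.0001  0.0001] turn y units 0.6 shift units [ 4.77  1.15 -6.03]
```

>>> {"api": "drive_tool", "payload": {"motion": [[[0.8,0,-1],[0,0.6,0],0.2],[[0.8,0,-1],[0,0,0],0.2],[[0.8,0,-1],[0,0,0],0.2],[[0.8,0,-1],[0,0,0],0.2],[[0.8,0,-1],[0,0,0],0.2],[[0.77,0,-1],[0,0,0],0.2],[[0,0.3,0],[0,0,0],0.2],[[0,0.3,0],[0,0,0],0.2],[[0,0,0],[0,0,0],0.2]]}}

```text
time: 48.65
tool_pos: [0.5613, -0.2999, 0.2507]
tool_rot: [0.708, -0.706, 0.008, -0.004]
contact_force: [0.8, 0.0, -0.4]
gripper_width: 0.4
```

```bash
python3 - <<'E'
from h import *
goal(.5613,-.303,.183,-1)
E
```

```text
yaw -0.96 tilt [-0.0045  0.0033] turn y units 0.01 shift units [ 0.    2.71 -0.12]
```

>>> {"api": "drive_tool", "payload": {"motion": [[[0,0.8,-0.12],[0,0,0],0.2],[[0,0.8,0],[0,0,0],0.2],[[0,0.8,0],[0,0,0],0.2],[[0,0.3,0],[0,0,0],0.2],[[0,0,0],[0,0,0],0.2],[[0,0,0],[0,0,0],1],[[0,0,0],[0,0,0],1],[[0,0,0],[0,0,0],1],[[0,0,0],[0,0,0],1],[[0,0,0],[0,0,0],1]]}}

```text
time: 49.65
tool_pos: [0.5615, -0.3043, 0.1882]
tool_rot: [0.707, -0.707, 0.007, -0.005]
contact_force: [-8.0, 2.5, 2.4]
gripper_width: 0.135
```

>>> {"api": "drive_tool", "payload": {"motion": [[[0,0,0],[0,1,0],1],[[0,0,0],[0,1,0],1],[[0,0,0],[0,1,0],1],[[0,0,0],[0,1,0],1],[[0,0,0],[0,1,0],1],[[0,0,0],[0,1,0],1],[[0,0,0],[0,1,0],1],[[0,0,0],[0,1,0],1],[[0,0,0],[0,1,0],1],[[0,0,0],[0,1,0],1],[[0,0,0],[0,1,0],1],[[0,0,0],[0,0,0],1]]}}

```text
time: 50.85
tool_pos: [0.5613, -0.3043, 0.1882]
tool_rot: [-0.624, 0.625, -0.334, 0.331]
contact_force: [-7.7, 1.7, 3.2]
gripper_width: 0.132
```

>>> {"api": "drive_tool", "payload": {"motion": [[[0,0,0],[0,1,0],1],[[0,0,0],[0,1,0],1],[[0,0,0],[0,1,0],1],[[0,0,0],[0,1,0],1],[[0,0,0],[0,1,0],1],[[0,0,0],[0,0.5,0],1],[[0,0,0],[0,0,0],1],[[0,0,0],[0,0,0],1]]}}

```text
time: 51.65
tool_pos: [0.5613, -0.3044, 0.1883]
tool_rot: [-0.527, 0.528, -0.472, 0.47]
contact_force: [-9.1, 3.2, 3.0]
gripper_width: 0.134
```

```bash
python3 - <<'E'
from h import *
s=manip.state();print(s['ft_torque'])
goal(.5613,-.303,.183,-82)
for n in('scene','top'):
  f=grab(n);W=cloud(f);print(fit(W,.12,.17,.50,.61,-.25,-.04))
E
```

```text
[ 0.29902055  1.28667123 -0.06358449]
yaw -83.51 tilt [-0.0037  0.    ] turn y units -0.3 shift units [-0.05  0.21  0.01]
(1298, array([ 554.9, -144.7]), array([109.8, 209.5]), 0.0, 'plane', array([-0.005 , -0.002 ,  0.1461]))
(3059, array([ 555.4, -145.1]), array([108.9, 209.9]), 0.1, 'plane', array([-0.0018,  0.0005,  0.1464]))
```

>>> {"api": "drive_tool", "payload": {"motion": [[[0,0,0],[0,0,0],0.2],[[0,0,0],[0,0,0],0.2],[[0,0,0],[0,0,0],0.2],[[0,-0.6,0],[0,0,0],0.2],[[0,-1,0],[0,0,0],0.2],[[0,-1,0],[0,0,0],0.2],[[0,-1,0],[0,0,0],0.2],[[0,-1,0],[0,0,0],0.2],[[0,-1,0],[0,0,0],0.2],[[0,-1,-1],[0,0,0],0.2],[[0,0,-1],[0,0,0],0.2],[[0,0,-1],[0,0,0],0.2]]}}

```text
time: 52.95
tool_pos: [0.4881, -0.3132, 0.3549]
tool_rot: [0.528, -0.528, 0.469, -0.472]
contact_force: [0.4, -0.5, -0.3]
gripper_width: 0.402
```

>>> {"api": "drive_tool", "payload": {"motion": [[[0,0,-1],[0,0,0],0.2],[[0,0,-1],[0,0,0],0.2],[[0,0,-1],[0,0,0],0.2],[[0,0,0],[0,0,0],0.2],[[0,0,0],[0,0,0],0.2]]}}

```text
time: 53.45
tool_pos: [0.4139, -0.3215, 0.353]
tool_rot: [0.528, -0.527, 0.47, -0.472]
contact_force: [0.9, 1.0, 0.9]
gripper_width: 0.4
```

```bash
python3 - <<'E'
from h import *
g=grab('scene');f=grab('top');W=cloud(f)
print(fit(cloud(g),.12,.17,.50,.61,-.25,-.04),fit(W,.12,.17,.50,.61,-.25,-.04))
m=(W[...,1]>-.34)
print('knob',fit(W,.2,.213,.52,.6,-.325,-.28))
a=cv2.resize(f['img'][130:270,220:400],(514,400),interpolation=cv2.INTER_CUBIC)
b=cv2.resize(g['img'][90:230,160:300],(400,400),interpolation=cv2.INTER_CUBIC)
cv2.imwrite('pics/c9.png',cv2.resize(np.hstack([a,b]),(800,350)))
E
```

```text
(1298, array([ 554.9, -144.8]), array([209.5, 109.9]), 89.9, 'plane', array([-0.0032, -0.0003,  0.1461])) (3063, array([ 555.4, -144.8]), array([109. , 209.5]), 0.1, 'plane', array([-0.0014,  0.0006,  0.1464]))
knob (125, array([ 561. , -302.1]), array([57.4, 13.4]), 6.9, 'plane', array([ 0.0471, -0.2824,  0.207 ]))
```

View pics/c9.png

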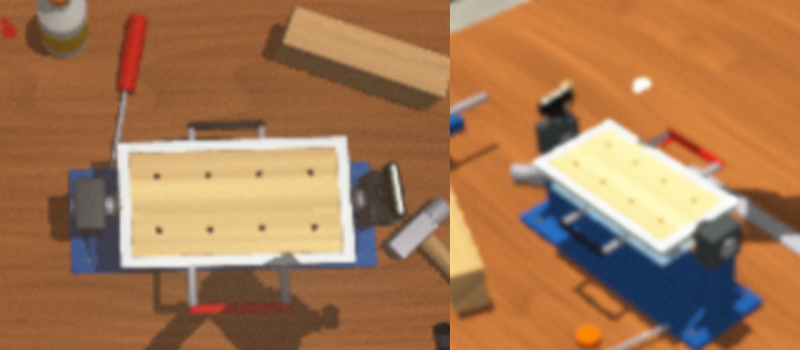

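The back is up and level, with the red bar now on the robot's side at (238,308). The cover handle is under the far edge at (226,126), and the knob is across the axis. I'll do a last check of the cover angle, then hand in.

```bash
python3 - <<'E'
from h import *
f=grab('top');W=cloud(f)
print('cover bar',fit(W,.06,.14,.635,.68,-.17,-.12), 'floor of stand', fit(W,.03,.1,.47,.64,-.3,.03)[0])
s=manip.state();print(s['time'],s['contact_force'])
E
```

```text
cover bar (59, array([ 651.3, -145.6]), array([ 8.8, 48.4]), 2.2, 'plane', array([ 0.1484, -0.0342,  0.107 ])) floor of stand 35
53.6 [-0.00217904 -0.30684227 -0.04893698]
```

```bash
python3 -c "
from plant import manip
print(manip.job_done())"
```

```text
the job is handed in; nothing more can be done
None
```

The job is done and handed in at about 54 s of the 210 s allowed. All three modules on the bench are in pockets 2, 3 and 4, lenses up. The cover was shut over them and the knob slackened. The panel was then turned over by the red bar and the knob done up tight again.

What the last checks showed:
- **Modules:** before the cover closed, all three lay flat with their tops at about 0.164 m, against 0.166 m expected when seated. I could not see them again after the turn-over.
- **Panel:** level with its back up, within about 0.003 rad in both cameras after tightening.
- **Knob:** its bar reads about 1.48 rad, above the 1.3 rad needed for tight.
- **Cover:** its handle is at about 0.107 m, close to the 0.108 m expected when shut.
- **Gripper:** clear of everything at hand-in.

- **Panel shifted while shutting the cover:** pressing it shut turned the clamped panel by about 0.05 rad.
- **Regrip on the red bar:** during the turn-over the bar slipped towards the fingertips, so I regripped it twice at the upright position.
- **Other items on the bench:** nothing showed them moved in the pictures I viewed, but I did not measure their positions at the end.

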